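Step a wood slice under the jig's pointer and lock it

ROBOT

A 7-joint arm with a two-finger parallel gripper is mounted at the origin on the work surface. World frame = base frame: x ahead of the robot, y to its left, z up, the work surface at z = 0. Lengths are in m, angles in rad, forces in N, time in s.
With the tool pointing down it reaches from about 0.4 to 0.85 m from the base axis. Payload 6.9 kg.
Tool frame: the origin (TCP) lies midway between the tips of the shut fingers; the grasp point (between the pads) lies behind it (ctrl.pinch_z is the z of the grasp point in the tool frame, in m); z points along the fingers, y is the line along which they close (so a half turn about z gives the same grasp; the last joint's range is limited). The gripper opens to 85 mm and grips with 20 to 120 N. Pads are 22 mm wide; open, the fingers measure 114 mm over their backs; the gripper's body (76 mm by 85 mm) begins 54 mm behind the grasp point. The pads swing forward as they close: fully open they stand 13 mm farther back than shut.
Start: joints at [1.266, 0.507, -0.238, 1.5, 0.126, 1.149, -0.155], TCP at [0.249, -0.573, 0.231] pointing down, gripper open.
Joint ranges: [-3.08, 3.08], [-0.24, 2.05], [-1.43, 1.35], [0, 2.5], [-1.52, 4.66], [0.17, 1.96], [-2.89, 2.89]. Speed limits (rad/s): [2.39, 2.39, 3.14, 3.14, 3.14, 3.14, 3.14].

INTERFACE

Orientations are given as a unit quaternion [w, x, y, z].
In Python, from station import ctrl, get_state, vision, ticket, models gives the robot as it stands. Calls block until the motion is done:
- ctrl.movep(position, orientation): joint-space move of the TCP to a pose.
- ctrl.movel(position, frame=None, max_speed=0.15): straight line of the TCP; frame=None keeps the orientation; max_speed is the mean speed in m/s.
- ctrl.set_joints(angles): joint-space move.
- ctrl.ungrasp() and ctrl.close_gripper(force=None): open the fingers fully, or close them until they stop; force is the grip in N (None keeps the last).
- ctrl.pause(seconds).
- ctrl.ik(position, orientation): joint angles nearest the present ones, or None.
- get_state(): the state.
- vision.grab_frame(name): name is "side" or "top"; returns (picture, depth): 384x512x3 uint8, blue, green, red; 384x512 float32, m along the optical axis (not along the pixel's ray), 0 where there is no reading.
- vision.camera_info(name): a dict with "mtx" (3x3 intrinsics, pixels), "dist_coeffs" ([k1, k2, p1, p2, k3] as OpenCV has them; the pictures are not rectified), "R" (3x3) and "t" (3): a world point X has camera coordinates R X + t. Camera axes: x right, y down, z forward; pixel columns grow to the right and rows downward; lengths in m; the calibration is good to about 2 mm. A picture is of the moment at which its call begins. camera_info takes no time and is no camera call.
A pose or a line that the arm cannot do raises ctrl.Unreachable and nothing moves.
- ticket.close_job(): hands the job in; it is judged then, once.
Trained networks look in the newest picture that a camera, given by its name, has taken for a name from the list of things; names that differ only in an ending like _2 or _b are one class to them, and where a whole thing is asked for, a point or a joint stands for the part that bears it (a point fixed in the world has none). Each returns a list of dicts, best first, with "p" (0 to 1); they miss things now and then, are a little off and sometimes report something else, mostly with a low value. They report only what shows in the picture. A call takes as long as a camera call.
- models.recognise(camera, target): "point" ([column, row] in pixels, amid what is visible of it).
- models.masks_of(camera, target): "mask" (384x512 bool, what is visible of it) and "point" ([column, row] in pixels, amid what is visible of it).
The state is a dict: "time": time; "qpos": joint angles; "qd": joint speeds; "tau": joint torques, N m; "tcp_pos": TCP position; "eef_rot": TCP orientation; "contact_force": force on the tool from outside, world axes, zero at the start; "wrist_torque": the same for the moment, N m; "width": finger opening in m; "gripper_force": force on a finger pad.
Only numpy, scipy, OpenCV 4.12 (cv2) and the standard library are available. Lean on these libraries where they do the work, as an engineer would, in place of code of your own. Each camera call takes 0.05 s, during which the arm holds its last target. There are 200 camera calls.

TASK

On the marking jig, slide the carriage so that the orange pointer stands over the middle of the red dot on the wood slice and let it rest there for a full second; then step it on so that the pointer stands over the middle of the blue dot. Leave it there and press the red lock lever down until it clicks over and stays down. Do not knock over or shift the craft things standing around the jig.

Things in the scene. Friction and masses are not known exactly. Their poses are not given: they have to be found in the camera images.
- jig: fixed plywood marking jig, base 300 x 270 mm, 12 mm thick, its top 12 mm above the table. Origin on the table straight below the pointer tip; x points from the operator's side towards the pointer's post (150 mm tall up to 162 mm above the table, 156 mm out along +x), y along the upper slide, z up. The pointer comes down slantwise from the post to its tip, lying in the plane y = 0 at x > 0
- pointer_tip (a point): tip of the thin orange pointer, fixed to the jig, 63 mm above the table and 8 mm above the slice
- red_dot (a point): centre of the red painted dot, 14 mm across, on top of the wood slice (114 mm across, 10 mm thick, top 55 mm above the table). The slice is clipped tight on the carriage, turned any way round, and moves with it; dots lie 30 mm from its centre. The yellow dot is not used
- blue_dot (a point): centre of the blue painted dot, 14 mm across, on the same slice, 53 mm from the red one
- well (a point): centre of the mouth of the green square finger well on the carriage, 90 mm from the slice's centre on the operator's (-x) side: an open-topped cup 50 x 50 mm outside, 40 x 40 mm inside, walls 5 mm, rim 64 mm and inner floor 43 mm above the table, sides along the jig's x and y. Closed fingertips fit in it with some play and can push the carriage any way by its walls.
- slide_x (a joint): lower slide of the carriage (white plate 130 x 130 mm, top 44 mm above the table): travel along the jig's x, m, -0.055 to 0.055; 0 puts the slice's centre under the pointer. Starts drawn out towards the operator. Stiff, about 2.5 N to move, stays where it is left
- slide_y (a joint): upper slide of the carriage: travel along the jig's y, m, -0.055 to 0.055; 0 puts the slice's centre under the pointer; about 2.5 N to move, stays where it is left
- lever (a joint): sprung lock lever, rad: 0 raised, 0.45 hard down. A brass spring pawl catches its nose: the push on the pad rises to about 13 N, then from about 0.38 it stays down by itself (fully home about 0.43) and brakes both slides; let go earlier it springs back up. Hinge along the jig's y, pivot 28 mm along the jig's +x and 150 mm along -y, 34 mm above the table; its arm points to -x, rising from the pivot
- lever_pad (a point): centre of the top of the lever's red pad, 34 mm (along the arm) x 32 mm, 85 mm from the pivot: about 79 mm above the table when raised, 43 mm when down (it then lies 57 mm along the jig's -x and 150 mm along -y). A grey block with the pawl, 54 mm tall, stands 67 mm farther along -x
- spool_silver: loose silver ribbon spool, 60 mm across, 42 mm tall, left of the jig (+y); origin under its centre. Leave alone
- spool_lace: loose lace spool, 58 mm across, 40 mm tall, to the right of the lever; origin under its centre. Leave alone
- paint_pot: loose little blue paint bottle, 34 mm across, 70 mm tall, to the right of the jig; origin under its centre. Leave alone
- paper_cup: loose black cup, 80 mm across, 95 mm tall, far left; origin under its centre. Leave alone
- blank_a: loose spare wood disc, 104 mm across, 12 mm thick, far right; origin under its centre. Leave alone

How it is judged:
By the outcome, as a careful person would: the job done as asked, in the order asked, and still so for the second after the job is handed in, with the robot touching nothing.
It also fails if it takes over 56 s, if anything falls off the work surface, if the arm or the gripper's body presses on something with over 40 N, if the wrist force passes 120 N, or if a joint passes its speed limit or range.

## Working session

There is one attempt and no reset: what is moved stays moved. The work goes in short steps, each a Python script; the robot and the scene stay as the last script left them, time stands still between calls to the robot, and variables do not carry over. Pictures are saved under pics/ and viewed, at most 10 in all, crops included, and the job is handed in when it is done.

```bash
mkdir -p pics; ls; cat > h.py <<'E'
import numpy as np, cv2
from station import ctrl, get_state, vision, ticket, models
def ray(cam,px):
    c=vision.camera_info(cam);K=np.array(c["mtx"]);R=np.array(c["R"]);t=np.array(c["t"])
    n=cv2.undistortPoints(np.array([[px]],float),K,np.array(c["dist_coeffs"])).ravel()
    return -R.T@t, R.T@np.array([n[0],n[1],1.])
def at_z(cam,px,z):
    o,d=ray(cam,px); return o+d*(z-o[2])/d[2]
def proj(cam,X):
    c=vision.camera_info(cam)
    return cv2.projectPoints(np.array(X,float).reshape(-1,1,3),cv2.Rodrigues(np.array(c["R"]))[0],np.array(c["t"],float),np.array(c["mtx"]),np.array(c["dist_coeffs"]))[0].reshape(-1,2)
def snap(cam,name):
    p,d=vision.grab_frame(cam); cv2.imwrite(f"pics/{name}.png",p); return p,d
E
python3 - <<'E'
from h import *
a,_=snap("top","top0");b,_=snap("side","side0")
Z=dict(red_dot=.055,blue_dot=.055,well=.064,pointer_tip=.063,lever_pad=.079,spool_silver=.042,spool_lace=.04,paint_pot=.07,paper_cup=.095,blank_a=.012)
for n,z in Z.items():
    for c in("top","side"):
        r=models.recognise(c,n)[:2]
        print(n,c,[(np.round(q["point"]),round(q["p"],2),at_z(c,q["point"],z).round(3)) for q in r])
for c in("top","side"):
    i=vision.camera_info(c);print(c,(-np.array(i["R"]).T@np.array(i["t"])).round(3))
print(ctrl.pinch_z,get_state()["time"], get_state()["eef_rot"])
E
```

```text
pics
red_dot top [(array([220., 213.]), 0.79, array([0.535, 0.085, 0.055]))]
red_dot side [(array([268., 218.]), 0.57, array([0.536, 0.091, 0.055]))]
blue_dot top [(array([224., 214.]), 0.74, array([0.531, 0.07 , 0.055])), (array([220., 212.]), 0.71, array([0.537, 0.085, 0.055]))]
blue_dot side [(array([268., 218.]), 0.66, array([0.54 , 0.087, 0.055]))]
well top [(array([227., 215.]), 0.9, array([0.524, 0.062, 0.064]))]
well side [(array([277., 218.]), 0.56, array([0.506, 0.096, 0.064]))]
pointer_tip top [(array([223., 199.]), 0.77, array([0.582, 0.072, 0.063]))]
pointer_tip side [(array([252., 224.]), 0.8, array([0.576, 0.144, 0.063]))]
lever_pad top []
lever_pad side []
spool_silver top [(array([160., 231.]), 0.58, array([0.495, 0.291, 0.042]))]
spool_silver side [(array([264., 275.]), 0.61, array([0.488, 0.325, 0.042]))]
spool_lace top [(array([305., 197.]), 0.74, array([ 0.567, -0.21 ,  0.04 ]))]
spool_lace side [(array([278., 184.]), 0.72, array([ 0.562, -0.162,  0.04 ])), (array([268., 191.]), 0.62, array([ 0.588, -0.1  ,  0.04 ]))]
paint_pot top [(array([284., 164.]), 0.58, array([ 0.682, -0.146,  0.07 ]))]
paint_pot side [(array([221., 333.]), 0.63, array([0.522, 0.544, 0.07 ])), (array([243., 185.]), 0.62, array([ 0.674, -0.07 ,  0.07 ]))]
paper_cup top [(array([ 84., 226.]), 0.67, array([0.527, 0.527, 0.095]))]
paper_cup side [(array([274., 222.]), 0.6, array([0.503, 0.156, 0.095])), (array([221., 332.]), 0.59, array([0.514, 0.56 , 0.095]))]
blank_a top [(array([413., 234.]), 0.8, array([ 0.41 , -0.565,  0.012]))]
blank_a side [(array([328., 151.]), 0.47, array([ 0.418, -0.564,  0.012]))]
top [0.283 0.006 1.532]
side [0.301 0.992 0.72 ]
-0.0187 1.1 [-6.64813384e-06  9.79080164e-01  2.03474894e-01  1.69758141e-05]
```

View pics/top0.png

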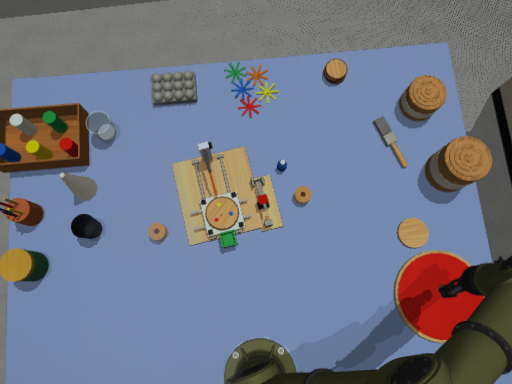

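View pics/side0.png

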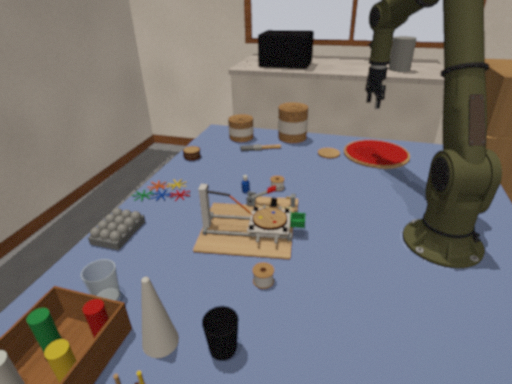

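```bash
python3 - <<'E'
import cv2,numpy as np
a=cv2.imread("pics/top0.png")[135:255,165:315]; b=cv2.imread("pics/side0.png")[170:262,190:310]
a=cv2.resize(a,None,fx=5,fy=5,interpolation=cv2.INTER_CUBIC);b=cv2.resize(b,None,fx=6,fy=6,interpolation=cv2.INTER_CUBIC)
cv2.imwrite("pics/topc.png",a);cv2.imwrite("pics/sidec.png",b)
E
```

```text
(no output)
```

View pics/topc.png

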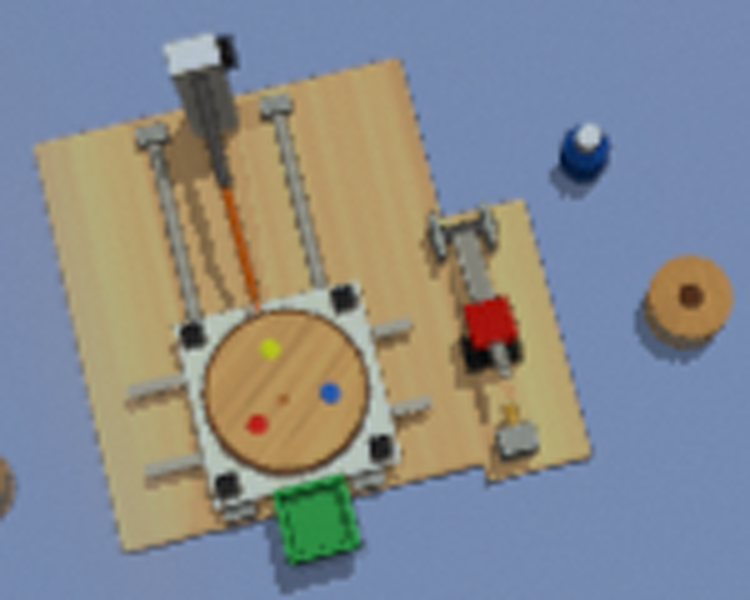

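View pics/sidec.png

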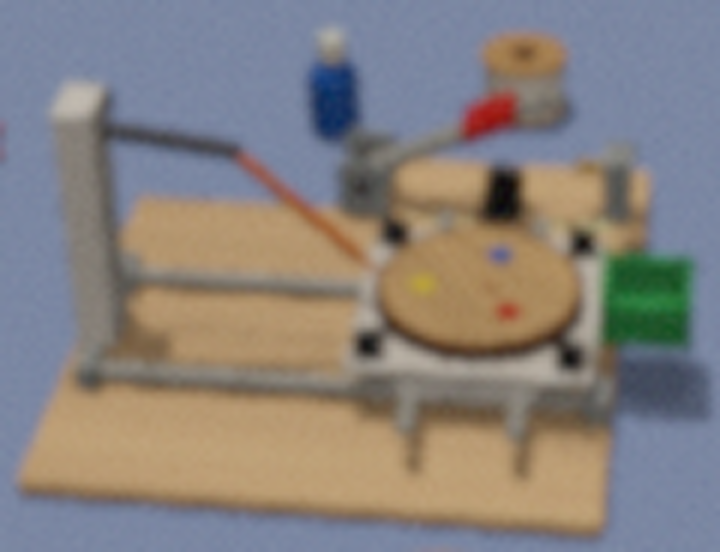

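The top view shows the jig turned slightly: pointer tip near (216,196), red dot (216,220), blue (231,213), well (228,238), red pad (263,199). The side view agrees. Next I fit the jig pose to colour centroids.

```bash
cat >> h.py <<'E'
from scipy.optimize import least_squares
def hsvm(p): return cv2.cvtColor(p,cv2.COLOR_BGR2HSV).astype(int)
BOX={"top":(165,135,265,260),"side":(190,170,320,262)}
def blobs(cam,p,k=6):
    x0,y0,x1,y1=BOX[cam]
    if cam=="top": x1=285
    h=hsvm(cv2.resize(p[y0:y1,x0:x1],None,fx=k,fy=k,interpolation=cv2.INTER_CUBIC))
    H,S,V=h[...,0],h[...,1],h[...,2]
    M=dict(red=((H<6)|(H>173))&(S>130)&(V>110),blue=(H>105)&(H<130)&(S>125)&(V>110),yellow=(H>23)&(H<35)&(S>150)&(V>120),green=(H>45)&(H<85)&(S>110),orange=(H>=6)&(H<14)&(S>170)&(V>110))
    o={}
    for n,m in M.items():
        N,_,st,ce=cv2.connectedComponentsWithStats(m.astype(np.uint8))
        o[n]=[(int(st[i,4]),((ce[i]+.5)/k-.5+[x0,y0]).round(2).tolist()) for i in np.argsort(-st[1:,4])[:4]+1 if st[i,4]>60]
    return o
E
python3 - <<'E'
from h import *
for c in("top","side"):
    for n,v in blobs(c,cv2.imread(f"pics/{c}0.png")).items(): print(c,n,v)
f=lambda x,y:[(x+.5)/5-.5+165,(y+.5)/5-.5+135]
# rough jig fit from top landmarks clicked
L=[((0,0,63),f(258,310)),((-0.0+28-85*np.cos(.45),-150,79),f(492,322)),((156,0,162),f(193,55))]
C=[f(35,147),f(400,60),f(122,552),f(525,202),f(592,457)]
W=[at_z("top",q,.012) for q in C]; print(np.round(W,4))
for i,j in((0,1),(0,2),(3,4)): d=W[j]-W[i];print(np.hypot(*d[:2]).round(4),np.degrees(np.arctan2(d[1],d[0])).round(2))
def world(p,X): X=np.array(X)/1000;c,s=np.cos(p[2]),np.sin(p[2]);return [p[0]+c*X[0]-s*X[1],p[1]+s*X[0]+c*X[1],X[2]]
r=least_squares(lambda p:np.ravel([proj("top",world(p,a))[0]-b for a,b in L]),[.58,.07,.2])
print(r.x,np.degrees(r.x[2]),r.fun.round(2))
g=lambda x,y:[(x+.5)/6-.5+190,(y+.5)/6-.5+170]
print("side tip px",proj("side",world(r.x,(0,0,63))),g(370,264),"post",proj("side",world(r.x,(156,0,162))),g(80,97))
E
```

```text
top red [(2750, [262.45, 198.93]), (332, [215.97, 219.39])]
top blue [(289, [230.5, 213.06]), (185, [278.38, 162.04]), (80, [283.98, 165.72])]
top yellow [(591, [218.53, 204.33])]
top green [(8300, [227.82, 238.54])]
top orange [(1335, [212.55, 183.13]), (122, [216.03, 219.53]), (71, [266.49, 197.27])]
side red [(1434, [271.32, 188.8])]
side blue [(542, [243.85, 182.54])]
side yellow [(63, [260.09, 216.92])]
side green [(6540, [297.45, 219.55])]
side orange [(88, [274.17, 221.42])]
[[ 0.7345  0.2444  0.012 ]
 [ 0.7751 -0.0198  0.012 ]
 [ 0.4421  0.2009  0.012 ]
 [ 0.6624 -0.0985  0.012 ]
 [ 0.4775 -0.1262  0.012 ]]
0.2673 -81.26
0.2956 -171.55
0.1869 -171.48
[0.58978383 0.09203597 0.15558308] 8.914253655549858 [ 0.18  0.41  0.03  0.08 -0.19 -0.49]
side tip px [[252.32968127 214.179168  ]] [251.25, 213.58333333333334] post [[202.50160167 185.43845652]] [202.91666666666666, 185.75]
```

```bash
cat > fit.py <<'E'
from h import *
f=lambda x,y:[(x+.5)/5-.5+165,(y+.5)/5-.5+135]
g=lambda x,y:[(x+.5)/6-.5+190,(y+.5)/6-.5+170]
lp=(28-85*np.cos(.45),-150,77)
def world(p,X): X=np.array(X)/1000;c,s=np.cos(p[2]),np.sin(p[2]);return [p[0]+c*X[0]-s*X[1],p[1]+s*X[0]+c*X[1],X[2]]
# params: x,y,yaw,sx,sy,ar,ab,ay,(bx,by base -x,-y corner), top shift2, side shift2
def model(q):
    bx,by=q[8:10]
    d=lambda a:(q[3]+30*np.cos(a),q[4]+30*np.sin(a),55)
    R,B,Y=d(q[5]),d(q[6]),d(q[7])
    T=[((0,0,63),f(258,309),.4),((156,0,162),f(193,55),.6),(lp,f(492,322),.6),(R,(215.97,219.39),.3),(B,(230.5,213.06),.3),(Y,(218.53,204.33),.3),((q[3],q[4],55),f(284,399),.4),
       ((bx+300,by+270,12),f(35,147),.4),((bx+300,by,12),f(401,60),.4),((bx,by+270,12),f(122,552),.4)]
    S=[((0,0,63),g(370,264),.5),((156,0,162),g(80,97),.8),(lp,(271.3,188.8),.8),(R,g(508,311),.4),(B,g(500,255),.4),(Y,g(423,284),.4),((q[3],q[4],55),g(491,286),.4),
       ((bx+300,by+270,12),g(20,490),.5),((bx,by+270,12),g(603,533),.6)]
    return T,S,R,B
def res(q):
    T,S,R,B=model(q);o=[]
    for cam,L,sh in(("top",T,q[10:12]),("side",S,q[12:14])):
        P=proj(cam,[world(q,a) for a,_,_ in L])
        o+=[(P[i]+sh-L[i][1])/L[i][2] for i in range(len(L))]
    return np.concatenate([np.ravel(o),np.array(q[10:])/.5,[(np.hypot(R[0]-B[0],R[1]-B[1])-53)/.5]])
r=least_squares(res,[.585,.09,.15,-40,0,2.5,-1.5,.5,-150,-120,0,0,0,0],loss="soft_l1",x_scale=[.01,.01,.05,10,10,.3,.3,.3,10,10,1,1,1,1])
q=r.x
if __name__=="__main__":
    print(q.round(4)); print(res(q)[:20].reshape(-1,2).round(1).tolist(),res(q)[20:38].reshape(-1,2).round(1).tolist())
    sd=np.sqrt(np.diag(np.linalg.inv(r.jac.T@r.jac)));print("sd",sd.round(4))
    _,_,R,B=model(q);print("R",np.round(R,1),"B",np.round(B,1))
    for n,X in(("well",(q[3]-90,q[4],64)),("pad",lp),("tip",(0,0,63))):print(n,np.round(world(q,X),4))
E
python3 fit.py
```

```text
[ 5.915000e-01  9.280000e-02  1.483000e-01 -5.669880e+01 -4.683900e+00
  2.233500e+00 -1.869500e+00  1.156000e-01 -1.348259e+02 -1.389998e+02
  2.109000e-01 -5.000000e-02  5.020000e-02  4.487000e-01]
[[0.3, 0.2], [0.1, -1.8], [-0.2, 0.0], [-0.0, 0.5], [-0.2, 0.3], [0.2, 0.3], [0.4, -4.4], [-1.2, -0.7], [0.3, -0.3], [-0.5, 2.4]] [[1.1, 2.2], [-1.1, 0.0], [0.1, -0.6], [0.4, 0.5], [0.1, 0.2], [0.1, 0.3], [-5.1, -0.7], [-0.6, -3.7], [1.4, -2.4]]
sd [0.0016 0.0019 0.0044 1.1724 1.2457 0.0285 0.0283 0.0395 1.4714 1.4164
 0.4977 0.3802 0.3866 0.3527]
R [-75.2  19.   55. ] B [-65.5 -33.4  55. ]
well [0.4471 0.0665 0.064 ]
pad [ 0.5656 -0.0627  0.077 ]
tip [0.5915 0.0928 0.063 ]
```

```bash
sed -i 's/f(284,399),.4/f(286,390),.5/; s/g(491,286),.4/g(478,286),.7/' fit.py; python3 fit.py; python3 - <<'E'
from fit import *
a=q[2]/2; Q=[0,np.cos(a),np.sin(a),0]
w=world(q,(q[3]-90,q[4],0));
for Qn,o in(("x",Q),("y",[0,np.cos(a+np.pi/4),np.sin(a+np.pi/4),0]),("-y",[0,np.cos(a-np.pi/4),np.sin(a-np.pi/4),0])):
  for n,X in(("well",(q[3]-90,q[4])),("red",(18-90,-24)),("blue",(9-90,29)),("lever",(-50,-150))):
    for z in(.05,.2):
        j=ctrl.ik(world(q,(*X,z*1000)),o);print(Qn,n,z,None if j is None else np.round(j,2))
E
```

```text
[ 5.915000e-01  9.280000e-02  1.483000e-01 -5.630950e+01 -5.052200e+00
  2.232700e+00 -1.880100e+00  1.293000e-01 -1.348156e+02 -1.390057e+02
  2.143000e-01 -2.650000e-02  2.340000e-02  4.462000e-01]
[[0.3, 0.3], [0.1, -1.8], [-0.1, 0.0], [0.2, 0.1], [0.1, 0.2], [0.1, 0.1], [-0.3, -0.2], [-1.2, -0.6], [0.3, -0.3], [-0.5, 2.4]] [[1.0, 2.2], [-1.1, 0.0], [0.0, -0.6], [-0.0, 0.3], [-0.1, 0.1], [-0.2, 0.2], [-0.0, -0.5], [-0.7, -3.7], [1.4, -2.4]]
sd [0.0016 0.0019 0.0044 1.1337 1.2439 0.0267 0.0264 0.0387 1.4694 1.4139
 0.4992 0.376  0.3826 0.3543]
R [-74.7  18.6  55. ] B [-65.4 -33.6  55. ]
well [0.4476 0.0662 0.064 ]
pad [ 0.5657 -0.0627  0.077 ]
tip [0.5915 0.0928 0.063 ]
x well 0.05 [ 0.05  0.52 -0.36  2.17  0.36  0.51 -2.01]
x well 0.2 [ 0.33  0.33 -0.7   1.98  0.26  0.93 -1.93]
x red 0.05 [ 0.05  0.59 -0.31  1.98  0.3   0.62 -1.88]
x red 0.2 [ 0.25  0.42 -0.59  1.8   0.28  1.   -1.87]
x blue 0.05 [-0.01  0.59 -0.37  2.    0.35  0.62 -2.04]
x blue 0.2 [ 0.23  0.44 -0.71  1.82  0.33  1.01 -2.04]
x lever 0.05 [ 0.23  0.63 -0.26  1.87  0.24  0.67 -1.59]
x lever 0.2 [ 0.35  0.46 -0.43 
[... 220 characters left out ...]
 1.8   0.4   1.04 -0.44]
y blue 0.05 [ 0.14  0.63 -0.61  2.    0.56  0.69 -0.68]
y blue 0.2 [ 0.34  0.48 -0.9   1.82  0.43  1.05 -0.58]
y lever 0.05 [ 0.46  0.69 -0.63  1.87  0.57  0.77 -0.33]
y lever 0.2 [ 0.57  0.53 -0.79  1.7   0.42  1.09 -0.2 ]
-y well 0.05 [-0.79  0.71  0.95  2.18 -0.91  0.73 -2.21]
-y well 0.2 [-0.97  0.49  1.15  1.99 -0.53  1.01 -2.56]
-y red 0.05 [-0.79  0.9   1.15  1.99 -1.02  1.   -2.12]
-y red 0.2 [-0.84  0.63  1.15  1.81 -0.63  1.13 -2.46]
-y blue 0.05 [-0.9   0.89  1.15  2.01 -1.02  0.98 -2.21]
-y blue 0.2 [-0.95  0.61  1.15  1.83 -0.62  1.12 -2.57]
-y lever 0.05 [-0.03  0.63  0.15  1.87 -0.14  0.65 -2.78]
-y lever 0.2 [-0.57  0.69  1.15  1.71 -0.68  1.2  -2.23]
```

```bash
cat > r.py <<'E'
from fit import *
a=q[2]/2+np.pi/4; Q=[0,np.cos(a),np.sin(a),0]
def J(x,y,z): return world(q,(x,y,z))
def st(m=""):
    s=get_state();d=np.array(s["tcp_pos"])-[q[0],q[1],0];c,n=np.cos(q[2]),np.sin(q[2]);F=s["contact_force"]
    print(m,"t",round(s["time"],2),"jig",np.round([1e3*(c*d[0]+n*d[1]),1e3*(-n*d[0]+c*d[1]),1e3*d[2]],1),"Fj",np.round([c*F[0]+n*F[1],-n*F[0]+c*F[1],F[2]],1))
E
python3 - <<'E'
from r import *
ctrl.close_gripper()
ctrl.movep(J(q[3]-90+1,q[4],140),Q);st()
ctrl.movel(J(q[3]-90+1,q[4],75),max_speed=.15);st()
ctrl.movel(J(q[3]-90+1,q[4],56),max_speed=.05);st()
print(get_state()["width"])
p,_=snap("side","side1");t,_=snap("top","top1")
a=cv2.resize(p[160:270,200:320],None,fx=5,fy=5,interpolation=cv2.INTER_CUBIC)
cv2.imwrite("pics/side1c.png",a)
E
```

```text
t 4.27 jig [-145.1   -6.1  139.9] Fj [-0.3 -0.2  0.7]
 t 4.85 jig [-145.1   -5.    75.3] Fj [0.2 0.5 0.2]
 t 5.38 jig [-145.4   -5.    55.9] Fj [-0.8  0.8 -0.3]
-0.00020440485722608118
```

View pics/side1c.png

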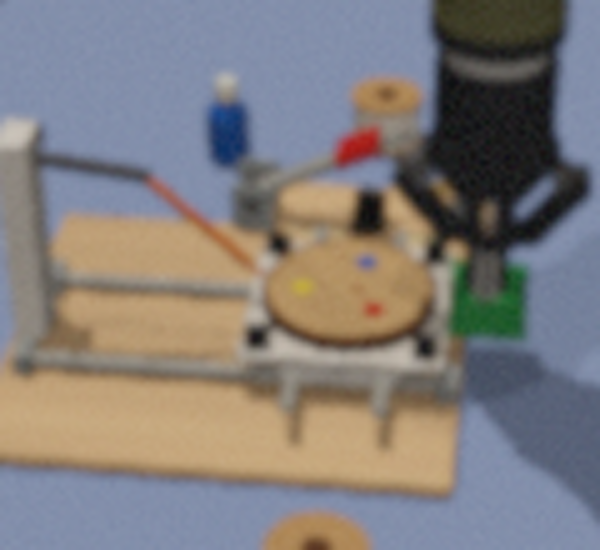

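The closed fingers stand free inside the green well, around (297,215) in the side picture, and everything else is undisturbed. Now I push towards the red target.

```bash
cat >> r.py <<'E'
def inv(cam,px,z):
    sh=q[10:12] if cam=="top" else q[12:14]
    X=at_z(cam,np.array(px)-sh,z/1000);d=X[:2]-q[:2];c,n=np.cos(q[2]),np.sin(q[2])
    return (np.array([c*d[0]+n*d[1],-n*d[0]+c*d[1]])*1e3).round(1)
def dots(name):
    for cam in("top","side"):
        p,_=snap(cam,name+cam); b=blobs(cam,p)
        print(cam,{n:[(k,inv(cam,x,55).tolist()) for k,x in b[n] if np.abs(inv(cam,x,55)).max()<110 ] for n in("red","blue","yellow")})
E
python3 - <<'E'
from r import *
dots("a")
x=q[3]-89;y=q[4]
ctrl.movel(J(x,y,49),max_speed=.05)
ctrl.movel(J(x+70,y,49),max_speed=.06);st()
ctrl.movel(J(x+70,y-16,49),max_speed=.05);st()
dots("b")
E
```

```text
top {'red': [], 'blue': [], 'yellow': []}
side {'red': [], 'blue': [], 'yellow': [(76, [-26.1, -2.2])]}
 t 7.19 jig [-75.1  -5.4  49.1] Fj [ 0.4 -0.6  0. ]
 t 7.66 jig [-75.4 -21.9  48.9] Fj [-0.2 -0.3  0.1]
top {'red': [], 'blue': [], 'yellow': []}
side {'red': [], 'blue': [], 'yellow': [(82, [39.0, -9.9])]}
```

```bash
cat >> r.py <<'E'
def dots2(cam,p,c0,R=44,k=6):
    """Lab-weighted dot centroids near the slice centre c0 (jig mm)."""
    sh=q[10:12] if cam=="top" else q[12:14]
    th=np.linspace(0,6.28,60)
    poly=proj(cam,[J(c0[0]+R*np.cos(t),c0[1]+R*np.sin(t),55) for t in th])+sh
    big=cv2.GaussianBlur(cv2.resize(p,None,fx=k,fy=k,interpolation=cv2.INTER_CUBIC),(0,0),k*.5)
    m=np.zeros(big.shape[:2],np.uint8);cv2.fillPoly(m,[np.round((poly+.5)*k-.5).astype(np.int32)],1)
    L=cv2.cvtColor(big.astype(np.float32)/255,cv2.COLOR_BGR2LAB);a,b=L[...,1],L[...,2]
    med=[np.median(x[m>0]) for x in(a,b)];o={}
    for n,s in(("red",a-med[0]),("blue",med[1]-b),("yellow",(b-med[1])-2*np.abs(a-med[0]))):
        s=np.where(m>0,s,0);pk=np.unravel_index(s.argmax(),s.shape);w=np.zeros_like(s)
        r=3*k;y,x=pk;sl=np.s_[max(y-r,0):y+r+1,max(x-r,0):x+r+1];w[sl]=np.clip(s[sl]-.4*s[pk],0,None)
        ys,xs=np.nonzero(w);W=w[ys,xs];px=(np.array([np.average(xs,weights=W),np.average(ys,weights=W)])+.5)/k-.5
        o[n]=(round(float(s[pk]),0),px.round(1).tolist(),inv(cam,px,55).tolist())
    return o
E
python3 - <<'E'
from r import *
for f_,c in(("top0",q[3:5]),("side0",q[3:5]),("aside",q[3:5]),("bside",q[3:5]+[65,-10])):
    print(f_,dots2("top" if "top" in f_ else "side",cv2.imread(f"pics/{f_}.png"),c))
print(model(q)[2:],q[3:5])
E
```

```text
top0 {'red': (51.0, [216.0, 219.4], [-74.6, 18.8]), 'blue': (84.0, [230.5, 213.1], [-65.3, -33.7]), 'yellow': (1.0, [219.7, 201.8], [-18.9, -6.9])}
side0 {'red': (27.0, [274.2, 221.4], [-74.5, 18.0]), 'blue': (43.0, [272.9, 211.9], [-65.2, -34.6]), 'yellow': (7.0, [259.9, 216.8], [-26.1, -2.5])}
aside {'red': (28.0, [274.2, 221.4], [-74.6, 18.0]), 'blue': (44.0, [272.9, 211.9], [-65.4, -34.6]), 'yellow': (7.0, [260.1, 216.9], [-26.8, -1.8])}
bside {'red': (27.0, [253.9, 218.5], [-8.2, 9.4]), 'blue': (44.0, [253.5, 209.4], [0.5, -42.4]), 'yellow': (6.0, [240.6, 214.3], [38.7, -9.4])}
((np.float64(-74.74838472360537), np.float64(18.612269707939852), 55), (np.float64(-65.44085298413738), np.float64(-33.62869757044084), 55)) [-56.30945753  -5.05217544]
```

```bash
cat >> r.py <<'E'
def look(name,c0):
    o={}
    for cam in("top","side"):
        p,_=snap(cam,name+cam);o[cam]=dots2(cam,p,c0);print(cam,o[cam]["red"],o[cam]["blue"])
    return o
E
python3 - <<'E'
from r import *
x=q[3]-89;y=q[4]
ctrl.movel(J(x+77.3,y-16,49),max_speed=.04)
ctrl.movel(J(x+77.3,y-24.8,49),max_speed=.04);st()
X,Y=x+75,y-18
ctrl.movel(J(X,Y,49),max_speed=.1)
ctrl.movel(J(X,Y,85),max_speed=.15)
ctrl.movep(J(X-50,Y-190,170),Q);st()
look("c",[18,-24])
p=cv2.imread("pics/ctop.png")[170:230,180:270];s=cv2.imread("pics/cside.png")[190:240,210:300]
cv2.imwrite("pics/cc.png",np.vstack([cv2.resize(v,(720,int(v.shape[0]*8)),interpolation=cv2.INTER_CUBIC)[(100 if i==0 else 20):][:290] for i,v in enumerate((p,s))]))
E
```

```text
t 8.46 jig [-68.  -30.5  49. ] Fj [ 0.  -0.1 -0.6]
 t 9.97 jig [-120.2 -211.7  169.4] Fj [0.6 1.7 0.2]
top (47.0, [215.7, 197.7], [-1.8, 3.0]) (91.0, [230.1, 191.4], [8.0, -49.4])
side (24.0, [252.2, 217.1], [-1.6, 2.3]) (44.0, [251.6, 208.0], [8.2, -50.1])
```

View pics/cc.png

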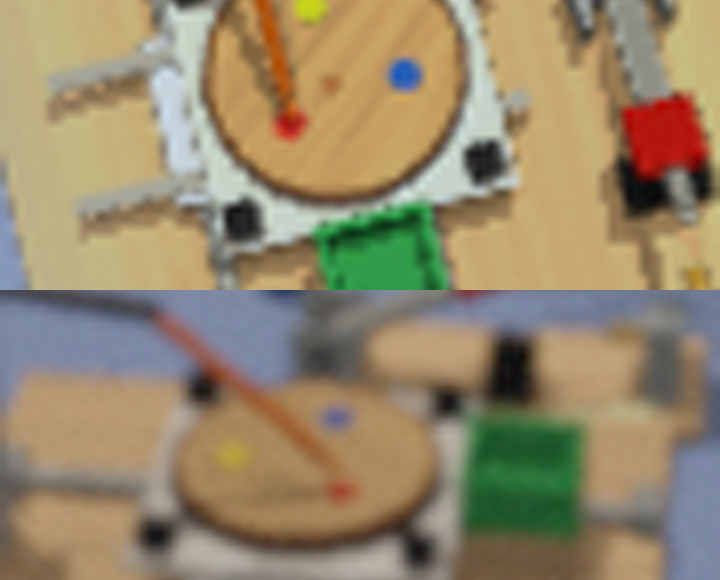

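The tip ends at the red dot's far edge in the top view, around crop (291,113) with the dot at (290,125). The side view also shows it slightly short. I'll locate the tip precisely with profiles along the pointer.

```bash
python3 - <<'E'
from r import *
def prof(cam,fn,A,B,n0=0):
    p=cv2.imread(f"pics/{fn}.png");k=6
    L=cv2.cvtColor(cv2.resize(p,None,fx=k,fy=k,interpolation=cv2.INTER_CUBIC).astype(np.float32)/255,cv2.COLOR_BGR2LAB)[...,1]
    A,B=np.array(A),np.array(B);u=(B-A)/np.hypot(*(B-A));v=np.array([-u[1],u[0]])
    S=np.arange(0,np.hypot(*(B-A))+4,.25);T=np.arange(-3,3.01,.15)
    P=A+S[:,None,None]*u+T[None,:,None]*v;G=(P+.5)*k-.5
    I=cv2.remap(L,G[...,0].astype(np.float32),G[...,1].astype(np.float32),cv2.INTER_LINEAR)
    base=np.median(I,axis=1);W=np.clip(I-base[:,None]-4,0,None);amp=W.sum(1)*.15
    lat=(W*T).sum(1)/np.maximum(W.sum(1),1e-6)
    i=S<S[-1]-7;i&=S>3;c=np.polyfit(S[i],lat[i],1)
    pk=np.median(amp[i])
    print(fn,"pk",pk.round(1),"lat",c.round(3))
    for s,a_ in zip(S,amp):
        if s>S[-1]-10 and abs(s*2%1)<1e-6: 
            px=A+s*u+np.polyval(c,s)*v;print(px.round(1),a_.round(1),inv(cam,px,63))
prof("top","top0",(210,173),(216.2,196.4))
prof("side","side0",(229.8,194.8),(251.3,213.6))
prof("side","cside",(229.8,194.8),(251.3,214))
E
```

```text
top0 pk 29.7 lat [0.002 0.122]
[214.6 190.9] 34.0 [20.2  1.4]
[214.7 191.4] 29.3 [18.5  1.3]
[214.8 191.9] 26.7 [16.8  1.3]
[215.  192.4] 24.7 [15.   1.2]
[215.1 192.9] 25.6 [13.3  1.2]
[215.2 193.3] 21.4 [11.6  1.1]
[215.4 193.8] 15.0 [9.8 1.1]
[215.5 194.3] 10.2 [8.1 1.1]
[215.6 194.8] 14.2 [6.4 1. ]
[215.7 195.3] 18.5 [4.6 1. ]
[215.9 195.8] 20.6 [2.9 0.9]
[216.  196.2] 16.7 [1.2 0.9]
[216.1 196.7] 7.6 [-0.6  0.8]
[216.2 197.2] 0.6 [-2.3  0.8]
[216.4 197.7] 0.0 [-4.   0.7]
[216.5 198.2] 0.0 [-5.8  0.7]
[216.6 198.7] 0.0 [-7.5  0.6]
[216.8 199.1] 0.0 [-9.2  0.6]
[216.9 199.6] 0.0 [-10.9   0.5]
[217.  200.1] 0.0 [-12.7   0.5]
side0 pk 8.4 lat [-0.023  0.716]
[247.  210.1] 5.7 [ 19.6 -24.6]
[247.4 210.4] 5.4 [ 18.  -22.9]
[247.8 210.7] 5.0 [ 16.5 -21.2]
[248.1 211. ] 5.4 [ 14.9 -19.5]
[248.5 211.4] 4.4 [ 13.4 -17.8]
[248.9 211.7] 3.7 [ 11.8 -16.1]
[249.3 212. ] 2.7 [ 10.3 -14.4]
[249.7 212.3] 1.6 [  8.8 -12.7]
[250.1 212.6] 1.1 [  7.2 -11. ]
[250.5 213. ] 0.5 [ 5.7 -9.3]
[250.8 213.3] 0.2 [ 4.2 -7.6]
[251.2 213.6] 0.0 [ 2.7 -5.9]
[251.6 213.9] 0.0 [ 1.2 -4.2]
[252.  214.2] 0.0 [-0.3 -2.6]
[252.4 214.6] 0.0 [-1.9 -0.9]
[252.8 214.9] 0.0 [-3.4  0.7]
[253.1 215.2] 0.0 [-4.8  2.4]
[253.5 215.5] 0.0 [-6.3  4. ]
[253.9 215.8] 0.0 [-7.8  5.7]
[254.3 216.2] 0.0 [-9.3  7.3]
cside pk 7.8 lat [-0.044  0.936]
[247.  210.1] 5.6 [ 19.5 -24.7]
[247.4 210.4] 5.9 [ 18. -23.]
[247.8 210.7] 7.9 [ 16.4 -21.3]
[248.2 211. ] 7.6 [ 14.9 -19.6]
[248.6 211.3] 6.4 [ 13.3 -18. ]
[248.9 211.6] 4.9 [ 11.7 -16.3]
[249.3 212. ] 4.6 [ 10.2 -14.6]
[249.7 212.3] 3.8 [  8.7 -12.9]
[250.1 212.6] 3.0 [  7.1 -11.3]
[250.5 212.9] 2.5 [ 5.6 -9.6]
[250.9 213.2] 0.7 [ 4.1 -7.9]
[251.3 213.5] 0.0 [ 2.5 -6.3]
[251.7 213.9] 0.0 [ 1.  -4.6]
[252.1 214.2] 0.0 [-0.5 -3. ]
[252.4 214.5] 6.6 [-2.  -1.3]
[252.8 214.8] 14.2 [-3.5  0.3]
[253.2 215.1] 22.9 [-5.   1.9]
[253.6 215.4] 27.1 [-6.5  3.6]
[254.  215.8] 19.3 [-8.   5.2]
[254.4 216.1] 9.6 [-9.5  6.8]
```

```bash
python3 - <<'E'
from r import *
def lat(fn,rows):
    p=cv2.imread(f"pics/{fn}.png").astype(np.float32)/255
    L=cv2.cvtColor(p,cv2.COLOR_BGR2LAB)
    for r_ in rows:
        s=L[r_,225:262,1];print(r_,np.round(s[max(0,r_-198):max(0,r_-198)+22]).astype(int).tolist(),"from",225+max(0,r_-198))
for fn in("side0","cside","bside"):
    print(fn);lat(fn,range(203,219))
E
```

```text
side0
203 [3, 5, 4, 5, 4, 5, 9, 14, 20, 21, 15, 9, 4, 4, 2, 3, 2, 1, -1, 0, 0, 2] from 230
204 [7, 6, 5, 5, 6, 5, 9, 13, 18, 19, 17, 11, 7, 6, 4, 4, 0, 1, 0, 0, 0, 0] from 231
205 [5, 5, 6, 6, 5, 5, 8, 11, 17, 19, 17, 11, 7, 5, 5, 5, 3, 2, 2, 2, 2, 0] from 232
206 [6, 6, 5, 7, 6, 7, 8, 11, 16, 20, 17, 12, 9, 6, 6, 6, 5, 5, 5, 3, 2, 3] from 233
207 [6, 7, 6, 5, 5, 6, 7, 10, 16, 19, 18, 14, 10, 7, 7, 6, 6, 6, 6, 7, 3, 4] from 234
208 [6, 6, 6, 6, 5, 6, 7, 10, 13, 18, 18, 14, 10, 8, 6, 6, 6, 6, 4, 1, 4, 1] from 235
209 [5, 6, 6, 6, 5, 6, 6, 7, 12, 18, 19, 14, 10, 7, 7, 5, 4, 3, 2, 1, 3, 5] from 236
210 [6, 6, 6, 6, 5, 6, 6, 8, 11, 17, 18, 15, 11, 6, 4, 3, 2, 2, 2, 4, 7, 4] from 237
211 [6, 6, 6, 5, 5, 6, 7, 7, 11, 16, 18, 14, 8, 4, 3, 1, 2, 4, 4, 7, 7, 7] from 238
212 [6, 5, 5, 6, 6, 6, 7, 7, 9, 14, 14, 11, 6, 2, 2, 3, 5, 6, 6, 6, 7, 7] from 239
213 [6, 7, 6, 5, 5, 6, 7, 7, 8, 11, 11, 8, 4, 2, 3, 6, 7, 7, 7, 7, 7, 6] from 240
214 [5, 5, 5, 5, 6, 6, 5, 6, 6, 8, 8, 6, 6, 6, 7, 8, 6, 6, 6, 6, 7] from 241
215 [6, 5, 6, 5, 5, 5, 5, 5, 4, 6, 5, 7, 8, 8, 7, 6, 5, 4, 3, 3] from 242
216 [4, 2, 3
[... 2143 characters left out ...]
, 7, 6, 6, 6, 7, 8, 12, 20, 20, 16, 12, 8, 6, 8, 8, 8, 8, 7, 6, 6] from 237
211 [7, 6, 6, 6, 6, 7, 7, 8, 12, 19, 20, 15, 11, 8, 7, 7, 8, 7, 6, 6, 7, 7] from 238
212 [5, 5, 5, 4, 5, 6, 7, 8, 11, 15, 16, 13, 10, 8, 7, 7, 6, 6, 7, 6, 6, 7] from 239
213 [0, 1, 2, 4, 6, 6, 6, 7, 9, 12, 15, 14, 9, 7, 6, 7, 6, 6, 6, 7, 6, 7] from 240
214 [-2, 1, 4, 5, 5, 6, 6, 7, 8, 10, 14, 11, 8, 6, 6, 6, 7, 8, 6, 7, 7] from 241
215 [1, 5, 5, 6, 6, 6, 6, 7, 8, 10, 10, 8, 6, 6, 6, 6, 7, 6, 7, 6] from 242
216 [6, 6, 6, 6, 5, 7, 7, 7, 8, 9, 9, 9, 7, 7, 5, 6, 5, 6, 6] from 243
217 [7, 6, 8, 7, 6, 6, 8, 8, 12, 17, 18, 16, 10, 7, 6, 6, 7, 6] from 244
218 [7, 6, 7, 7, 6, 7, 12, 19, 30, 33, 27, 16, 8, 6, 6, 7, 6] from 245
```

```bash
cat >> r.py <<'E'
def enter(X,Y):
    ctrl.movep(J(X,Y,85),Q); ctrl.movel(J(X,Y,49),max_speed=.1)
def leave(X,Y):
    ctrl.movel(J(X,Y,49),max_speed=.08); ctrl.movel(J(X,Y,85),max_speed=.15)
    ctrl.movep(J(X-50,-205,170),Q)
E
python3 - <<'E'
from r import *
print(inv("side",(251.2,214.3),63),inv("side",(251.5,214.6),63))
enter(-70.3,-25);st()
ctrl.movel(J(-67.2,-25,49),max_speed=.03)
ctrl.movel(J(-67.2,-32.8,49),max_speed=.03);st()
leave(-70.3,-25);st()
look("d",[18,-26])
E
```

```text
[ 2.1 -2. ] [ 0.9 -0.4]
 t 11.43 jig [-70.3 -25.7  49.1] Fj [-0.2  1.3 -0.2]
 t 12.09 jig [-67.2 -33.2  49. ] Fj [-0.1 -0.1  0.5]
 t 13.57 jig [-120.2 -203.8  169.4] Fj [-0.8 -0.2  0.5]
top (48.0, [216.8, 197.1], [-0.6, -0.8]) (91.0, [230.8, 190.9], [9.1, -52.3])
side (25.0, [251.9, 216.3], [-0.0, -2.3]) (42.0, [251.4, 207.6], [9.2, -52.6])
```

```bash
python3 - <<'E'
import cv2,numpy as np
p=cv2.imread("pics/dtop.png")[178:212,190:240];s=cv2.imread("pics/dside.png")[198:232,226:276]
cv2.imwrite("pics/dd.png",np.hstack([cv2.resize(v,None,fx=8,fy=8,interpolation=cv2.INTER_CUBIC) for v in(p,s)]))
E
```

```text
(no output)
```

View pics/dd.png

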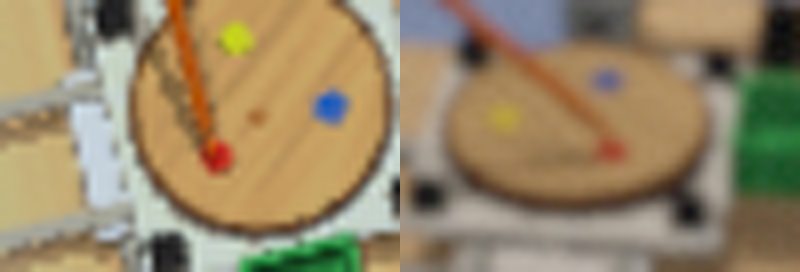

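Dot and pointer line agree in both views, within about 1 mm: the dot is at crop (217,157) in the top half and (612,150) in the side half. I'll let it rest, then step on to blue.

```bash
python3 - <<'E'
from r import *
ctrl.pause(1.3)
enter(-71.7,-24);st()
ctrl.movel(J(-71.7,38.3,49),max_speed=.06);st()
ctrl.movel(J(-85.4,38.3,49),max_speed=.04);st()
leave(-81.5,30);st()
o=look("e",[9,28])
E
```

```text
t 16.32 jig [-71.7 -24.8  49.1] Fj [-0.2 -0.4  0.3]
 t 17.51 jig [-71.9  38.5  48.8] Fj [-0.2  0.2  0. ]
 t 18.0 jig [-85.8  38.2  49.1] Fj [-0.6 -0.4 -0.5]
 t 19.66 jig [-131.3 -203.7  169.5] Fj [ 1.2 -0.4  0.1]
top (53.0, [201.2, 202.8], [-7.4, 54.7]) (68.0, [215.7, 196.9], [1.0, 2.6])
side (28.0, [251.6, 226.8], [-7.3, 54.1]) (42.0, [251.3, 216.9], [1.5, 1.3])
```

```bash
python3 - <<'E'
from r import *
enter(-82,29);st()
ctrl.movel(J(-82,20.2,49),max_speed=.03);st()
ctrl.movel(J(-82,26,49),max_speed=.05)
ctrl.movel(J(-87.8,26,49),max_speed=.03);st()
leave(-83.5,29);st()
look("f",[9,28])
p=cv2.imread("pics/ftop.png")[178:212,190:240];s=cv2.imread("pics/fside.png")[198:232,226:276]
cv2.imwrite("pics/ff.png",np.hstack([cv2.resize(v,None,fx=8,fy=8,interpolation=cv2.INTER_CUBIC) for v in(p,s)]))
E
```

```text
t 21.27 jig [-82.   28.4  49.1] Fj [-0.1 -0.8  0.2]
 t 21.71 jig [-81.9  19.8  49.2] Fj [0.2 0.2 1.5]
 t 22.32 jig [-88.2  25.9  49. ] Fj [ 0.2  0.2 -0. ]
 t 23.96 jig [-133.3 -203.7  169.5] Fj [ 0.7  0.3 -0.3]
top (54.0, [201.8, 203.2], [-9.1, 53.0]) (74.0, [216.4, 197.3], [-1.0, 0.5])
side (28.0, [252.3, 226.4], [-9.3, 51.9]) (46.0, [252.0, 216.5], [-0.3, -1.0])
```

View pics/ff.png

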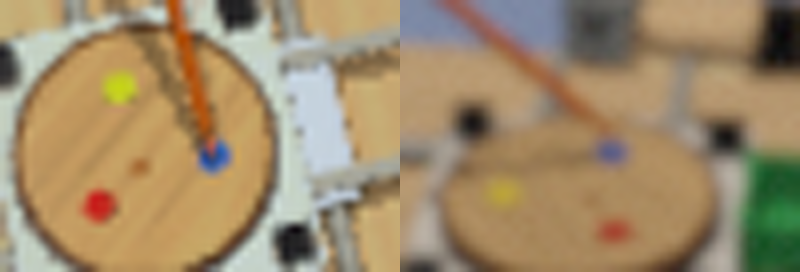

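Blue dot is under the tip: dot at crop (213,157) in the top half with the pointer ending on it, and the side half agrees. Now the lever.

```bash
python3 - <<'E'
from r import *
ctrl.movep(J(-54,-150,110),Q);st()
for z,v in((84,.1),(70,.04),(58,.04),(50,.04),(46,.03),(44,.03),(42.5,.03)):
    ctrl.movel(J(-54,-150,z),max_speed=v);st(z)
E
```

```text
t 24.59 jig [ -53.7 -147.8  109.1] Fj [-0.   0.4 -0.1]
84 t 25.0 jig [ -54.3 -150.7   84.2] Fj [ 0.3 -0.2  1.7]
70 t 25.5 jig [ -54.1 -150.1   69.8] Fj [-0.3  0.6  1.1]
58 t 25.95 jig [ -54.2 -149.9   57.7] Fj [-1.2 -0.3  1.9]
50 t 26.3 jig [ -54.  -150.    49.6] Fj [ 0.2  0.2 -0.1]
46 t 26.58 jig [ -54.1 -150.    45.7] Fj [-0.3 -0.5  0. ]
44 t 26.83 jig [ -54.  -150.    44.1] Fj [-0.9 -0.9  3. ]
42.5 t 27.08 jig [ -54.  -150.    42.9] Fj [-2.7  0.4  8.2]
```

```bash
python3 - <<'E'
from r import *
p,_=snap("side","g");p=p[160:240,215:315]
cv2.imwrite("pics/gc.png",cv2.resize(p,None,fx=7,fy=7,interpolation=cv2.INTER_CUBIC))
E
```

View pics/gc.png

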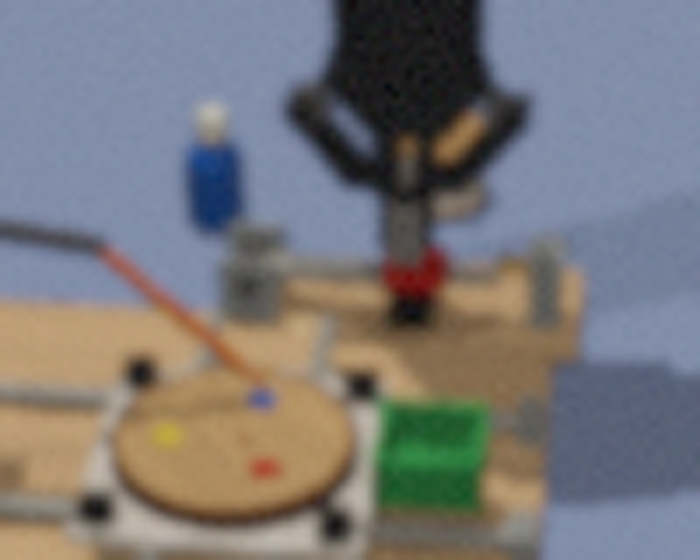

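The lever lies level with the pad under the fingers (crop 415,270). I'll press slightly further, then lift and check it stays down.

```bash
python3 - <<'E'
from r import *
ctrl.movel(J(-54,-150,41),max_speed=.02);st()
ctrl.movel(J(-54,-150,39.5),max_speed=.02);st()
if get_state()["contact_force"][2]<35: ctrl.pause(.2);st()
ctrl.movel(J(-54,-150,110),max_speed=.12)
ctrl.movep(J(-135,-205,175),Q);ctrl.pause(.5);st()
look("h",[9,28])
t=cv2.imread("pics/htop.png");s=cv2.imread("pics/hside.png")
print(blobs("top",t)["red"][:1],blobs("side",s)["red"][:2])
print("pad down px",proj("top",[J(-57,-150,43)]),proj("side",[J(-57,-150,43)]))
cv2.imwrite("pics/hc.png",np.hstack([cv2.resize(t[170:230,190:290],(500,300)) if 0 else cv2.resize(t[175:235,195:275],None,fx=5,fy=5,interpolation=cv2.INTER_CUBIC),cv2.resize(s[175:235,230:310],None,fx=5,fy=5,interpolation=cv2.INTER_CUBIC)]))
for n,z in dict(spool_silver=.042,spool_lace=.04,paint_pot=.07,paper_cup=.095,blank_a=.012).items():
    print(n,[(np.round(k["point"]),at_z("top",k["point"],z).round(3)) for k in models.recognise("top",n)[:1]])
E
```

```text
t 27.38 jig [ -54.  -150.    42.3] Fj [-5.5 -0.6 16. ]
 t 27.63 jig [ -54.  -150.    41.6] Fj [-8.6 -0.2 25.6]
 t 27.83 jig [ -54.  -150.    41.6] Fj [-8.1  0.5 25.1]
 t 29.61 jig [-134.8 -204.7  174.8] Fj [-1.   0.4  0.3]
top (53.0, [201.9, 203.2], [-9.1, 53.0]) (75.0, [216.4, 197.3], [-1.0, 0.5])
side (28.0, [252.3, 226.4], [-9.1, 51.7]) (46.0, [251.9, 216.6], [-0.2, -0.9])
[(3108, [263.09, 203.68])] [(1554, [273.91, 197.43])]
pad down px [[263.02545265 203.33445904]] [[273.60793697 196.10434094]]
spool_silver [(array([162., 234.]), array([0.486, 0.284, 0.042]))]
spool_lace []
paint_pot [(array([279., 165.]), array([ 0.679, -0.131,  0.07 ]))]
paper_cup [(array([261., 195.]), array([ 0.576, -0.058,  0.095]))]
blank_a [(array([414., 234.]), array([ 0.409, -0.567,  0.012]))]
```

View pics/hc.png

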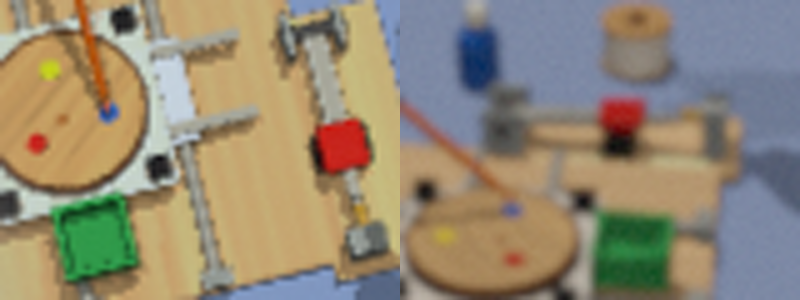

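The lever stays down with its nose under the pawl (pad at top pixel 263,204), and the blue dot is still under the tip. The bottle and lace spool have not moved.

```bash
python3 -c "
from station import ticket;print(ticket.close_job())"
```

```text
the job is handed in; nothing more can be done
None
```

The job is handed in: the pointer rested on the red dot for over a second, now stands within about 1 mm of the blue dot's centre by my camera estimate, the lock lever stays down, and I saw no craft things disturbed.

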